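# Roll two motors up a sloped rack past the one-way catches

## Robot

A 6-joint arm with a two-finger parallel gripper is mounted at the origin on a cart in front of the work surface, level with it; the furniture and walls round the work are solid. World frame = base frame: x ahead of the robot, y to its left, z up, the work surface at z = 0. Lengths are in mm, angles in rad, forces in N, time in s.
With the tool pointing down it reaches from about 300 to 775 mm from the base axis. Payload 14.6 kg.
Tool frame: the origin (TCP) lies at the very end of the fingers, on their centre line; the grasp point (between the pads) lies 19 mm behind it; z points along the fingers, y is the line along which they close (so a half turn about z gives the same grasp; the last joint's range is limited). The gripper opens to 94 mm and grips with 3 to 60 N. Pads are 16 mm wide; open, the fingers measure 119 mm over their backs; the gripper's body (75 mm by 177 mm) begins 78 mm behind the grasp point.
Start: joints at [-1.322, 0.3, 1.521, -0, 1.321, -0.067], TCP at [170.81, -522.794, 205.446] pointing down, gripper open.
Joint ranges: [-3.03, 3.03], [-0.79, 2.21], [0.23, 2.52], [-1.04, 4.18], [0, 3.07], [-2.55, 2.55]. Speed limits (rad/s): [2.22, 2.22, 2.57, 3.14, 3.14, 3.14].

## Interface

Orientations are given as [roll, pitch, yaw] about the fixed x, y, z axes, in that order (R = Rz(yaw) Ry(pitch) Rx(roll)).
In Python, from cell import manip, eyes, ticket gives the robot as it stands. The module is installed in compiled form; this text tells all that it offers.
- The arm moves only by the tool arm_command, never from a script. Its argument "plan" is a list of rows, each a list of 5 numbers: the opening, from -1 (shut) to 1 (fully open), then the shift along the tool's x, y, z in m, then the turn about the tool's z in rad. In form: [[jaw, dx, dy, dz, roll], ...]. A call has 1 to 20 rows; each row shifts and turns the commanded pose from where the row before left it, along the tool's axes as they then stand; what a row does not reach is not made up. A row lasts 1/8 s, in which the tool goes at most 62.5 mm and 10.7 degrees, less where a joint would pass 70% of its speed; a pose out of reach is approached as far as the arm can. A call is refused whole if a number of a shift passes 0.0625 or a number of a turn 0.188, either way. A call with a gripper value outside its range is refused whole. The fingers move at their own pace and stop on an object; "newtons" is the grip in N (left out, the last holds). Time passes only in rows, so rows that do not move let the fingers close. It gives the time, the measured TCP pose, the force, the opening and the grip force at its end, in the units of the state.
- manip.read_state(): the state, without advancing time (a new reading comes with each control period).
- eyes.camera(name): name is "side" or "top"; returns a dict with "img" (400x640x3 uint8, blue, green, red), "z_map" (400x640 float32, mm along the optical axis (not along the pixel's ray), 0 where there is no reading), "fx", "fy", "cx", "cy" (pixels), "eye" and "orientation" of the camera in the world. Camera axes: x right, y down, z forward; pixel columns grow to the right and rows downward; lengths in mm; the calibration is good to about 2 mm. A picture is of the moment at which its call begins.
- ticket.sign_off(): hands the job in; it is judged then, once.
The state is a dict: "clock": time; "joints": joint angles; "qd": joint speeds; "effort": joint torques, N m; "eef_pos": TCP position; "eef_rot": TCP orientation; "wrist_force": force on the tool from outside, world axes, zero at the start; "moment": the same for the moment, N m; "finger_gap": finger opening in mm; "finger_force": force on a finger pad.
Only numpy, scipy, OpenCV 4.12 (cv2) and the standard library are available. Lean on these libraries where they do the work, as an engineer would, in place of code of your own. Each camera call takes 0.05 s, during which the arm holds its last target. There are 200 camera calls.

## Task

Load the two-lane motor rack: with the fingertips, push each of the two round motors waiting at the foot of its lane up the slope to the stop, until the brass spring catch has come up behind it and it cannot roll back. Only push the motors, steadily: do not pick them up, flick them or ram them into the stop. Leave everything else on the bench where it is.

Things in the scene. Friction and masses are not known exactly. Their poses are not given: they have to be found in the camera images.
- rack: bench rack for motors, fixed to the bench: blue base plate 236 x 196 mm on 6 mm rubber feet, carrying a sloped aluminium deck with two lanes on four posts. Origin: on the bench under its middle. z up, x uphill along the lanes (towards the robot's left, give or take 17 degrees), y across them, towards the robot
- deck: the sloped deck, 212 x 172 mm, rising 8 degrees. Origin: on its top surface midway between the lanes, 55 mm above the bench; x uphill along the surface, y across towards the near lane, z square to the surface. Lane centres at y = -44 mm (far) and +44 mm (near); each lane lies between white guide rails 60 mm apart, 8 mm high and wide. Nothing overhangs the lanes
- foot_lip (a point): middle of the top inner edge of the steel lip at the foot, which runs across both lanes: 5 mm thick, 10 mm above the deck, inner face at deck x = -105 mm. Same axes as the deck
- motor_far_axis (a point): motor in the far lane (farther from the robot): grey can 37 mm in diameter, 56 mm long (79 mm with shaft and terminals), 100 to 180 g, lying across the lane, free to roll. Point: on its axis, mid-length, 18 mm above the deck; the point's x runs along the axis. Starts against the lip, axis at deck x = -89 mm; let go before the catch, it rolls back there
- motor_far: the same motor's body; its origin lies 19 mm off the axis and circles round it as the motor rolls, so use motor_far_axis for its place
- stop_far (a point): the far lane's stop: centre of the face of a black rubber pad at deck x = 78 mm, 44 mm wide, top 32 mm above the deck, on a steel plate 35 mm high. A motor is home with its axis at deck x = 53 to 60 mm: at about 54 mm it leans back on the raised catch, at 60 mm it touches the pad. Same axes as the deck
- catch_far (a joint): one-way catch of the far lane: brass tongue 22 mm wide in a slot mid-lane, hinged at deck x = -18 mm, free end at 39 mm, sprung up (0.5 N there). 0 rad = raised (free end 8 mm above the deck), 0.14 = flush. A motor pushed uphill rolls it down; it springs up behind the motor once the axis passes about 53 mm. The red tab at the rack's side would release it
- motor_near_axis (a point): motor in the near lane (nearer to the robot): grey can 37 mm in diameter, 56 mm long (79 mm with shaft and terminals), 100 to 180 g, lying across the lane, free to roll. Point: on its axis, mid-length, 18 mm above the deck; the point's x runs along the axis. Starts against the lip, axis at deck x = -89 mm; let go before the catch, it rolls back there
- motor_near: the same motor's body; its origin lies 19 mm off the axis and circles round it as the motor rolls, so use motor_near_axis for its place
- stop_near (a point): the near lane's stop: centre of the face of a black rubber pad at deck x = 78 mm, 44 mm wide, top 32 mm above the deck, on a steel plate 35 mm high. A motor is home with its axis at deck x = 53 to 60 mm: at about 54 mm it leans back on the raised catch, at 60 mm it touches the pad. Same axes as the deck
- catch_near (a joint): one-way catch of the near lane: brass tongue 22 mm wide in a slot mid-lane, hinged at deck x = -18 mm, free end at 39 mm, sprung up (0.5 N there). 0 rad = raised (free end 8 mm above the deck), 0.14 = flush. A motor pushed uphill rolls it down; it springs up behind the motor once the axis passes about 53 mm. The red tab at the rack's side would release it
- parts_cup: small grey parts cup, 70 mm across, 46 mm high, standing on papers right of the rack; origin under its centre; to be left where it is
- side_cutters: side cutters with blue handles, 129 mm long, lying on papers right of the rack; origin under its middle; to be left where it is
- screwdriver: screwdriver with red handle, 197 mm long, 25 mm thick, lying on papers at the right; origin under its middle; to be left where it is
- caliper: grey slide caliper, 227 mm long, 14 mm thick, lying at the left near the front edge; origin under its middle; to be left where it is
- solder_spool: white spool of solder wire, 55 mm across, 40 mm high, standing at the left; origin under its centre; to be left where it is
- motor_15: a third motor, 79 x 38 x 38 mm, with a black clip, lying on the bench at the left, not part of the job; origin under its middle; to be left where it is

How it is judged:
By the outcome, as a careful person would: the job done as asked, in the order asked, and still so for the second after the job is handed in, with the robot touching nothing.
It also fails if it takes over 69 s, if anything falls off the work surface, if the arm or the gripper's body presses on something with over 40 N, if the wrist force passes 120 N, or if a joint passes its speed limit or range.

## Working session

There is one attempt and no reset: what is moved stays moved. The work goes in short steps, Python scripts to look and compute and a tool call to move; the robot and the scene stay as the last step left them, time stands still between calls to the robot, and variables do not carry over. Pictures are saved under pics/ and viewed, at most 10 in all, crops included, and the job is handed in when it is done.

Besides the shell and the picture viewer there is one more tool, called after "Call:" in YAML: its name, and indented under it one key for each argument. arm_command: Moves the arm, as the interface text tells. Its arguments: {"type":"object","properties":{"plan":{"type":"array"},"newtons":{"type":"number"}},"required":["plan"]}

```bash
mkdir -p pics
cat > h.py <<'E'
import numpy as np, cv2
from cell import manip, eyes, ticket
from scipy.spatial.transform import Rotation as R
def cam(n):
    c=eyes.camera(n); o=np.array(c["orientation"],float)
    c["R"]=o if o.shape==(3,3) else R.from_euler("xyz",o).as_matrix()
    c["eye"]=np.array(c["eye"],float); return c
def world(c,u,v,z=None):
    d=c["R"]@np.array([(u-c["cx"])/c["fx"],(v-c["cy"])/c["fy"],1.0])
    if z is None: return c["eye"]+d*c["z_map"][int(v),int(u)]
    return c["eye"]+d*(z-c["eye"][2])/d[2]
E
python3 - <<'E'
from h import *
print(manip.read_state())
for n in("top","side"):
    c=cam(n); cv2.imwrite(f"pics/{n}0.png",c["img"]); print(n,c["orientation"],c["eye"],c["fx"],c["cx"],c["cy"])
    np.savez(f"{n}.npz",**c)
E
```

```text
{'clock': 0.0, 'joints': array([-1.32159896e+00,  3.00485384e-01,  1.52157093e+00, -1.51068070e-05,
        1.32069872e+00, -6.66272503e-02]), 'qd': array([-0.00024399,  0.0002927 , -0.0004453 , -0.00037114,  0.00103886,
       -0.00190489]), 'effort': array([ 1.93064084e-04, -5.31810522e+01, -3.52739167e+01,  7.07167760e-02,
        2.44114827e-02, -9.92695573e-05]), 'eef_pos': array([ 170.74538657, -522.5525041 ,  204.88278907]), 'eef_rot': array([-3.14043187e+00, -6.27891242e-05,  3.15828332e-01]), 'wrist_force': array([-0.76425854,  0.70958288,  0.37134013]), 'moment': array([ 0.03887962, -0.02876837, -0.03424233]), 'finger_force': 0.0, 'finger_gap': 93.91653539300465}
top [-2.96849515  0.01045861 -1.55306267] [ 293.82827283 -176.24498575 1174.21696177] 368.78639029671837 314.74654095765544 200.70782987877098
side [-2.17392961 -0.02042962 -0.42436899] [  -38.10027099 -1335.79136675   979.75315704] 487.8374497913939 306.79243876587293 207.62063541530176
```

View pics/top0.png

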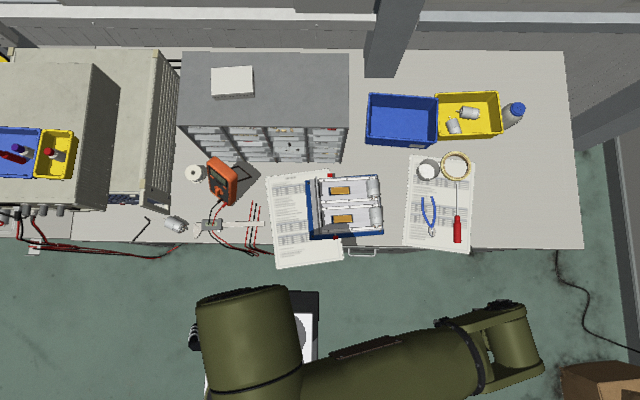

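View pics/side0.png

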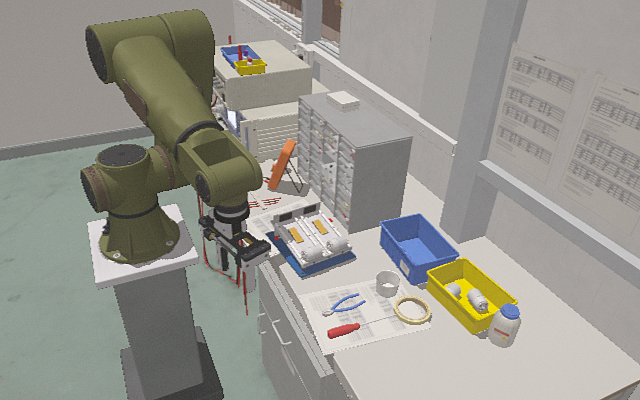

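Top view: the rack spans px (308–383, 172–238), with the motors on its right end at about (374,190) and (375,218). The stops are at the left, and the drawer cabinet is behind (above). The side view agrees.

```bash
cat > m.py <<'E'
from h import *
c=dict(np.load("top.npz")); 
a=c["img"][155:250,295:400]
s=dict(np.load("side.npz")); b=s["img"][190:285,255:365]
cv2.imwrite("pics/crop.png",np.hstack([cv2.resize(x,(400,380),interpolation=cv2.INTER_CUBIC) for x in(a,b)]))
v,u=np.mgrid[160:250,300:395]
def cloud(c,u,v):
    z=c["z_map"][v,u]; d=np.stack([(u-c["cx"])/c["fx"],(v-c["cy"])/c["fy"],np.ones(u.shape)],-1)*z[...,None]
    return d@c["R"].T+c["eye"]
P=cloud(c,u,v); hsv=cv2.cvtColor(c["img"],cv2.COLOR_BGR2HSV)[160:250,300:395]
blue=(hsv[...,0]>100)&(hsv[...,0]<125)&(hsv[...,1]>120)
k=blue&(P[...,2]<35)
print("blue z",np.percentile(P[k][:,2],[5,50,95]), k.sum())
r=cv2.minAreaRect(P[k][:,:2].astype(np.float32)); print(r)
brass=(hsv[...,0]>8)&(hsv[...,0]<25)&(hsv[...,1]>130)
n,l,st,ce=cv2.connectedComponentsWithStats(brass.astype(np.uint8))
for i in range(1,n):
    if st[i,4]>15: print("brass",st[i],P[l==i].mean(0))
np.set_printoptions(linewidth=250,suppress=True)
print(P[10:80:2,4:88:3,2].astype(int))
print("xy corners",P[10,4,:2],P[78,85,:2])
E
python3 m.py
```

```text
blue z [10.09101627 13.76943713 17.32570146] 504
((479.3805847167969, -253.79940795898438), (192.81103515625, 234.6295928955078), 5.900259971618652)
brass [ 31  27  18   7 118] [ 518.81017717 -237.31307374   78.61770926]
brass [ 33  55  20   8 125] [ 434.84495536 -246.43821873   59.37323524]
[[   1   -3    1    6    6    8    3    5    2    0    3    0    3   -2    0    1   -3    2    0    0    2    0    1    0   -1   -1   -1    0]
 [   7    6    8    5    6    6    7    3    3   -2   -1   -1    2    0   -4   -1    0   -1    0    5   -3   -1    0    0    0    0   -3   -1]
 [   9    1    1    3    4    4    6    3   53   52   -1    3   -1   -1    2   -2    3    0   -3   -4   -1   -4   12   13   16    0   -1   -1]
 [   4    3    7    9  104    4    6    4   50   49 1174   -2    1    1   10   11   11   13   46   45   41   43   45   45   52    1    0    0]
 [   3    3    5    2  106   65   61   60   62   58   66   63   62   62   59   61   62   57   56   51   54   54   50   45   46   -3    0   -1]
 [   6   12   67   73  103   73   72   69   70   70   65   66   63   60   60   51   50   44 
[... 3569 characters left out ...]
   52   46   50   45   44   41   41   11   21   12    0]
 [   4    1   10   16   72   87   73   66   64   63   60   53   57   54   48   13   12   16   12   10   11   13   11   16   14   16   13    1]
 [   4    2   14   13   67   61   14   14   14   16   51   13   13   14   11   14   13   15   10   12   13   14   14   11   14   10   -1   -4]
 [   2    6   14   15   11   20 1174   16   12   13   46   47   11   15   13   15   14   10    0   -2   -2   -4    3    0   -8   -1   -2    1]
 [   3    5   15   14   15   15   12   14   12   11   55   49    3   -2    0    0    1   -1    2    0    2    0   -2    0   -3   -2    0    0]]
xy corners [ 600.22958884 -123.31699452] [ 382.45329434 -385.15333387]
```

View pics/crop.png

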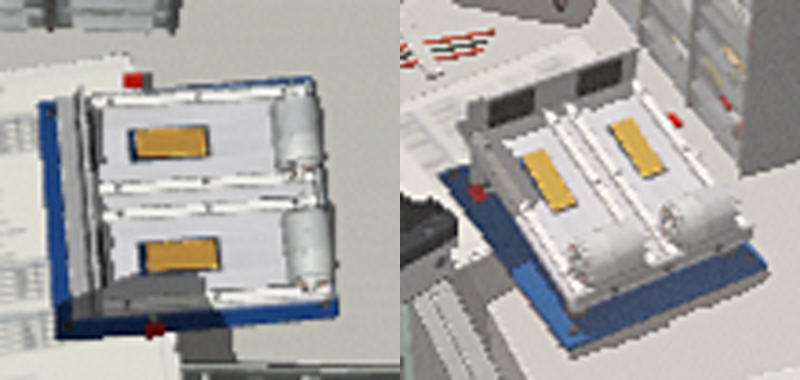

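The crop shows both motors against the foot lip at the right, the brass tongues mid-lane and the stops at the left. I'll refine the pose from the motors and check clearance to the cabinet.

```bash
cat > m2.py <<'E'
from m import *
print("-----")
th=np.radians(5.9); o=np.array([479.4,-253.8]); up=np.array([-np.sin(th),np.cos(th)]); aw=np.array([np.cos(th),np.sin(th)])
Q=P[...,:2]-o; U=Q@up; A=Q@aw; Z=P[...,2]
for nm,s in(("far",1),("near",-1)):
    k=(abs(A-44*s)<22)&(U<-60)&(Z>62)&(Z<90)
    print(nm,"motor top U",np.median(U[k]),"z95",np.percentile(Z[k],[50,90]),k.sum())
    k2=(abs(A-44*s)<38)&(U<-60)&(Z>66)&(Z<90); print(" A range",np.percentile(A[k2],[2,50,98]),"U range",np.percentile(U[k2],[2,98]))
    for x in (-50,-30,70): 
        k=(abs(A-44*s)<20)&(abs(U-x)<6); print("  z at",x,np.median(Z[k]),55+x*np.tan(np.radians(8)))
    k=(abs(A-44*s)<30)&(U>60)&(Z>88); print(" stop U",np.percentile(U[k],[5,50,95]),"A",A[k].mean(),"z",np.median(Z[k]))
v,u=np.mgrid[50:200,170:380]; C=cloud(c,u,v)
for zl,zh in((30,100),(100,200),(200,500)):
  for y0 in(-400,-350,-300,-250,-200,-150):
    k=(C[...,2]>zl)&(C[...,2]<zh)&(abs(C[...,1]-y0)<25)&(C[...,0]>580)
    print("cabinet",zl,y0,k.sum(),C[k][:,0].min() if k.sum()>3 else None)
E
python3 m2.py | sed -n '/-----/,$p'
```

```text
-----
far motor top U -85.2344894180825 z95 [75.74811668 80.22410837] 170
 A range [15.56796619 41.339188   67.34127961] U range [-103.69439251  -70.1977034 ]
  z at -50 46.77672281490004 47.972958264880425
  z at -30 50.510748582656106 50.783774958928255
  z at 70 64.26332143049137 64.8378584291674
 stop U [76.39883067 81.62839769 86.36133352] A 44.29759189297726 z 98.93895950996796
near motor top U -85.01257055271492 z95 [76.10434211 80.15945791] 181
 A range [-73.53376095 -46.68436979 -19.67416104] U range [-103.72726162  -70.68238379]
  z at -50 47.79765748267209 47.972958264880425
  z at -30 49.90641524221087 50.783774958928255
  z at 70 64.48046509993367 64.8378584291674
 stop U [76.16829016 82.27092789 87.59613145] A -43.48401812469389 z 98.55077983636374
cabinet 30 -400 0 None
cabinet 30 -350 320 684.3512679281456
cabinet 30 -300 148 686.4571418709893
cabinet 30 -250 37 624.402251812236
cabinet 30 -200 154 615.5743789324782
cabinet 30 -150 110 617.0510335666
cabinet 100 -400 0 None
cabinet 100 -350 110 926.5212671838267
cabinet 100 -300 46 926.9446389938008
cabinet 100 -250 72 624.476591153318
cabinet 100 -200 186 617.1392253089034
cabinet 100 -150 210 596.9854961374083
cabinet 200 -400 0 None
cabinet 200 -350 0 None
cabinet 200 -300 0 None
cabinet 200 -250 648 624.5489684372125
cabinet 200 -200 1783 614.8726280703384
cabinet 200 -150 1780 596.1852057560981
```

Heights, motor and stop positions agree with the model. Rack origin is about (478,−251) and uphill yaw about 95.9°. Next I close the fingers, align with the rack, and go behind the near motor, still high up.

Call:
arm_command:
  plan:
    - [-1, 0, 0, 0, 0.1065]
    - [-1, 0, 0, 0, 0.1065]
    - [-1, 0.015, -0.005, 0, 0]
    - [-1, 0.025, -0.01, 0, 0]
    - [-1, 0.03, -0.01, 0, 0]
    - [-1, 0.03, -0.01, 0, 0]
    - [-1, 0.03, -0.01, 0, 0]
    - [-1, 0.03, -0.01, 0, 0]
    - [-1, 0.03, -0.01, 0, 0]
    - [-1, 0.03, -0.012, 0, 0]
    - [-1, 0.03, -0.012, 0, 0]
    - [-1, 0.025, -0.01, 0, 0]
    - [-1, 0.0146, -0.0052, 0, 0]
    - [-1, 0, 0, 0, 0]
    - [-1, 0, 0, 0, 0]
  newtons: 20

```text
clock: 1.98
eef_pos: [447.7, -389.7, 205.4]
eef_rot: [-3.142, 0.0, 0.103]
wrist_force: [0.5, 0.6, 0.5]
finger_gap: 0.6
finger_force: 0.0
```

Call:
arm_command:
  plan:
    - [-1, 0, 0, 0.015, 0]
    - [-1, 0, 0, 0.025, 0]
    - [-1, 0, 0, 0.025, 0]
    - [-1, 0, 0, 0.025, 0]
    - [-1, 0, 0, 0.02, 0]
    - [-1, 0, 0, 0.02, 0]
    - [-1, 0, 0, 0.012, 0]
    - [-1, 0, 0, 0.0084, 0]
    - [-1, 0, 0, 0, 0]
    - [-1, 0, 0, 0, 0]

```text
clock: 3.22
eef_pos: [448.4, -389.7, 55.7]
eef_rot: [3.141, -0.001, 0.103]
wrist_force: [0.2, 0.4, 0.4]
finger_gap: 0.8
finger_force: 0.0
```

```bash
cat > look.py <<'E'
from h import *
import sys
s=cam("side"); t=cam("top")
a=s["img"][170:290,250:370]; b=t["img"][150:270,290:410]
cv2.imwrite(f"pics/{sys.argv[1]}.png",np.hstack([cv2.resize(x,(400,400),interpolation=cv2.INTER_CUBIC) for x in(a,b)]))
st=manip.read_state(); print(st["clock"],st["eef_pos"],st["wrist_force"])
E
python3 look.py l1
```

```text
3.325 [ 448.42238759 -389.62527997   55.66467032] [ 0.43783078 -0.36221947 -0.42907974]
```

View pics/l1.png

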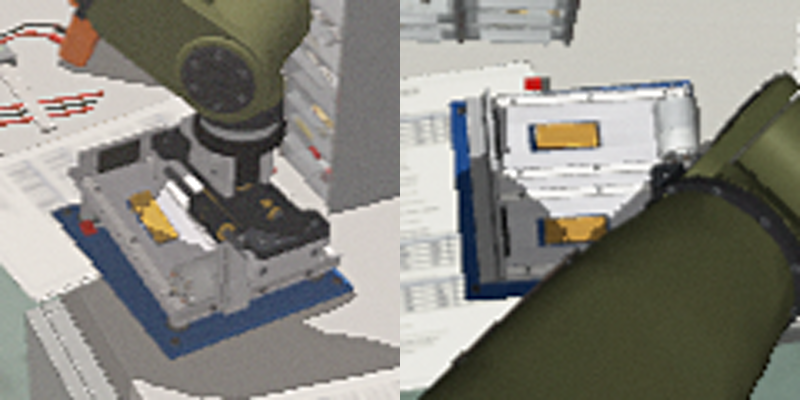

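The finger stands behind the near motor, just clear of the lip, at side-crop (240,280). Now I push slowly up the slope.

Call:
arm_command:
  plan:
    - [-1, 0, -0.003, 0, 0]
    - [-1, 0, -0.003, 0, 0]
    - [-1, 0, -0.003, 0, 0]
    - [-1, 0, -0.003, 0, 0]
    - [-1, 0, -0.002, -0.0003, 0]
    - [-1, 0, -0.003, -0.0004, 0]
    - [-1, 0, -0.004, -0.0006, 0]
    - [-1, 0, -0.004, -0.0006, 0]
    - [-1, 0, -0.004, -0.0006, 0]
    - [-1, 0, -0.004, -0.0006, 0]
    - [-1, 0, -0.004, -0.0006, 0]
    - [-1, 0, -0.004, -0.0006, 0]
    - [-1, 0, -0.004, -0.0006, 0]
    - [-1, 0, -0.004, -0.0006, 0]
    - [-1, 0, -0.004, -0.0006, 0]
    - [-1, 0, -0.004, -0.0006, 0]

```text
clock: 5.32
eef_pos: [442.3, -332.4, 61.7]
eef_rot: [-3.141, 0.0, 0.103]
wrist_force: [-0.4, -2.0, 2.2]
finger_gap: 0.3
finger_force: 1.6
```

```bash
python3 look.py l2
```

```text
5.425 [ 442.26010307 -332.2232034    61.71077955] [-0.36812242 -0.57969738  1.06962083]
```

View pics/l2.png

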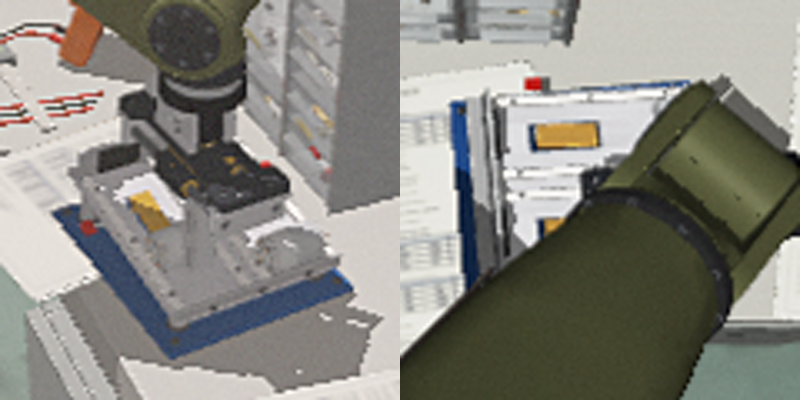

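The finger is now in the near lane at side-crop (195,250), pushing the motor with about 2 N. Continuing.

Call:
arm_command:
  plan:
    - [-1, 0, -0.004, -0.00056, 0]
    - [-1, 0, -0.004, -0.00056, 0]
    - [-1, 0, -0.004, -0.00056, 0]
    - [-1, 0, -0.004, -0.00056, 0]
    - [-1, 0, -0.004, -0.00056, 0]
    - [-1, 0, -0.004, -0.00056, 0]
    - [-1, 0, -0.004, -0.00056, 0]
    - [-1, 0, -0.004, -0.00056, 0]
    - [-1, 0, -0.004, -0.00056, 0]
    - [-1, 0, -0.004, -0.00056, 0]
    - [-1, 0, -0.004, -0.00056, 0]
    - [-1, 0, -0.004, -0.00056, 0]
    - [-1, 0, -0.004, -0.00056, 0]
    - [-1, 0, -0.004, -0.00056, 0]
    - [-1, 0, -0.004, -0.00056, 0]
    - [-1, 0, -0.004, -0.00056, 0]
    - [-1, 0, -0.004, -0.00056, 0]
    - [-1, 0, -0.004, -0.00056, 0]
    - [-1, 0, -0.004, -0.00056, 0]
    - [-1, 0, -0.004, -0.00056, 0]

```text
clock: 7.92
eef_pos: [434.1, -252.9, 73.0]
eef_rot: [-3.142, 0.0, 0.103]
wrist_force: [0.2, -2.5, 3.4]
finger_gap: 0.6
finger_force: 1.8
```

Call:
arm_command:
  plan:
    - [-1, 0, -0.003, -0.0004, 0]
    - [-1, 0, -0.003, -0.0004, 0]
    - [-1, 0, -0.003, -0.0004, 0]
    - [-1, 0, -0.002, -0.0003, 0]
    - [-1, 0, -0.002, -0.0003, 0]
    - [-1, 0, -0.002, -0.0003, 0]
    - [-1, 0, -0.002, -0.0003, 0]
    - [-1, 0, -0.001, -0.0001, 0]
    - [-1, 0, -0.001, -0.0001, 0]
    - [-1, 0, -0.001, -0.0001, 0]
    - [-1, 0, 0, 0, 0]
    - [-1, 0, 0, 0, 0]

```text
clock: 9.43
eef_pos: [432.1, -233.3, 75.6]
eef_rot: [-3.142, -0.0, 0.103]
wrist_force: [-0.7, -3.3, 3.0]
finger_gap: 0.4
finger_force: 1.7
```

```bash
python3 look.py l3
```

```text
9.525 [ 432.09919449 -233.26232471   75.65901328] [ 0.31228262 -3.08506579  2.57116126]
```

View pics/l3.png

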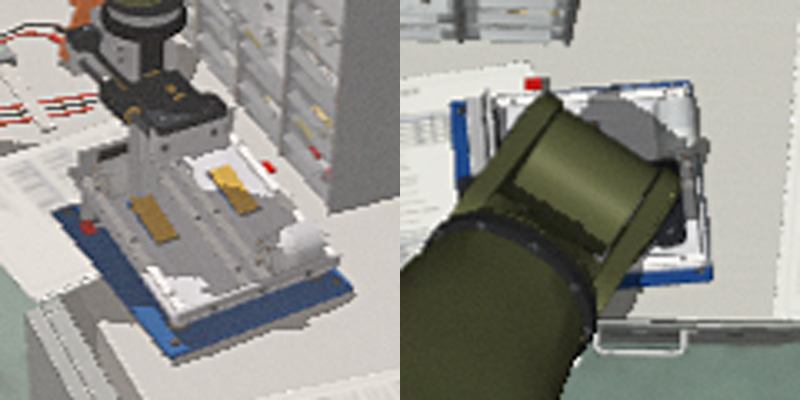

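The near foot is empty and the motor is up by the stop, behind the finger at side-crop (140,160). I'll ease forward to find the pad.

Call:
arm_command:
  plan:
    - [-1, 0, -0.001, -0.0001, 0]
    - [-1, 0, -0.001, -0.0001, 0]
    - [-1, 0, 0, 0, 0]

```text
clock: 9.9
eef_pos: [431.9, -231.2, 75.9]
eef_rot: [3.142, -0.0, 0.103]
wrist_force: [0.0, -2.9, 3.7]
finger_gap: 0.5
finger_force: 1.8
```

Call:
arm_command:
  plan:
    - [-1, 0, -0.001, -0.0001, 0]
    - [-1, 0, 0, 0, 0]

```text
clock: 10.15
eef_pos: [431.9, -230.7, 76.0]
eef_rot: [3.141, -0.0, 0.103]
wrist_force: [1.3, -7.4, 2.3]
finger_gap: 0.7
finger_force: 3.6
```

The force jumped to 7 N at the predicted pad position, so the motor is at the stop. Backing off gently to let it settle on the catch.

Call:
arm_command:
  plan:
    - [-1, 0, 0.001, 0.0001, 0]
    - [-1, 0, 0.001, 0.0001, 0]
    - [-1, 0, 0.001, 0.0001, 0]
    - [-1, 0, 0.001, 0.0001, 0]
    - [-1, 0, 0.001, 0.0001, 0]
    - [-1, 0, 0.001, 0.0001, 0]
    - [-1, 0, 0.002, 0, 0]
    - [-1, 0, 0.002, 0, 0]
    - [-1, 0, 0.003, 0, 0]
    - [-1, 0, 0.005, 0, 0]
    - [-1, 0, 0.005, 0, 0]
    - [-1, 0, 0.005, 0, 0]
    - [-1, 0, 0, 0, 0]

```text
clock: 11.78
eef_pos: [434.6, -258.5, 75.3]
eef_rot: [-3.142, 0.0, 0.102]
wrist_force: [-0.7, 0.8, -0.3]
finger_gap: 0.6
finger_force: 0.0
```

```bash
python3 look.py l4
```

```text
11.875 [ 434.57859895 -258.09048407   75.27060742] [ 0.59569099 -0.02628245  0.30660992]
```

View pics/l4.png

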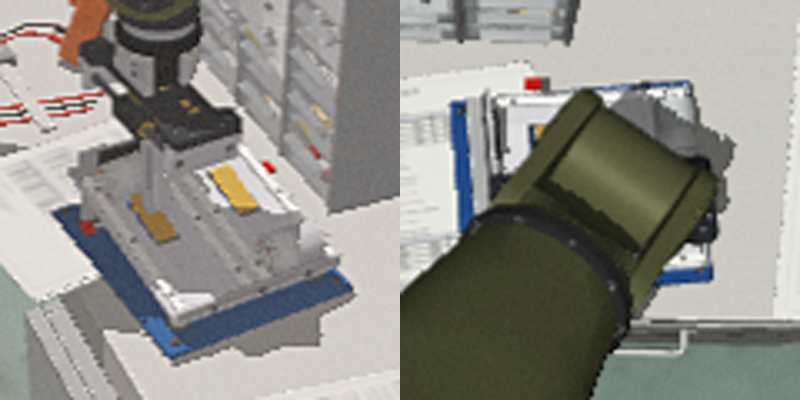

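With the finger 28 mm away there is zero force and the motor did not follow, so the catch holds. Now lift and go behind the far motor.

Call:
arm_command:
  plan:
    - [-1, 0, 0, -0.015, 0]
    - [-1, 0, 0, -0.025, 0]
    - [-1, 0, 0, -0.025, 0]
    - [-1, 0, 0, -0.015, 0]
    - [-1, 0.01, 0.015, 0, 0]
    - [-1, 0.018, 0.025, 0, 0]
    - [-1, 0.02, 0.03, 0, 0]
    - [-1, 0.02, 0.03, 0, 0]
    - [-1, 0.013, 0.02, 0, 0]
    - [-1, 0.007, 0.0114, 0, 0]
    - [-1, 0, 0, 0, 0]
    - [-1, 0, 0, 0, 0]

```text
clock: 13.38
eef_pos: [535.4, -379.3, 155.4]
eef_rot: [-3.141, 0.0, 0.103]
wrist_force: [0.7, 0.2, 0.6]
finger_gap: 0.5
finger_force: 0.0
```

```bash
python3 look.py l5
```

```text
13.475 [ 535.49570217 -379.35436208  155.64526578] [ 0.10875838 -0.63284099  1.06430072]
```

View pics/l5.png

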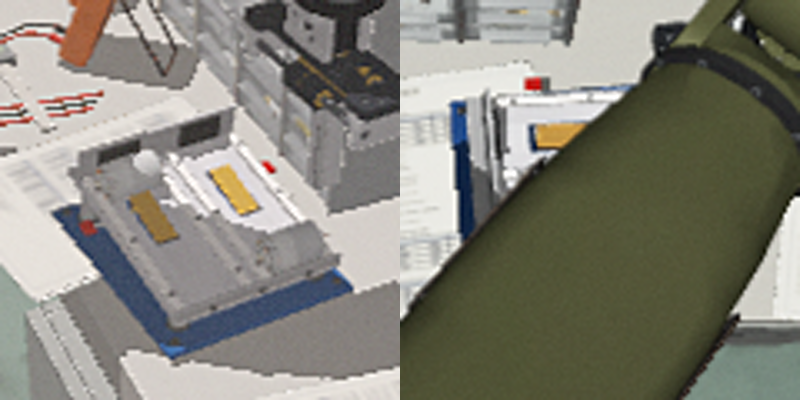

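The near motor sits home at side-crop (135,170), behind its raised tongue, and the far motor is at (290,250). Lowering behind the far motor.

Call:
arm_command:
  plan:
    - [-1, 0, 0.0005, 0.015, 0]
    - [-1, 0, 0, 0.02, 0]
    - [-1, 0, 0, 0.02, 0]
    - [-1, 0, 0, 0.02, 0]
    - [-1, 0, 0, 0.014, 0]
    - [-1, 0, 0, 0.007, 0]
    - [-1, 0, 0, 0.0037, 0]
    - [-1, 0, 0, 0, 0]
    - [-1, 0, 0, 0, 0]

```text
clock: 14.6
eef_pos: [535.9, -380.5, 56.2]
eef_rot: [3.141, -0.001, 0.103]
wrist_force: [0.5, 0.1, 0.1]
finger_gap: 0.4
finger_force: 0.0
```

Call:
arm_command:
  plan:
    - [-1, 0, -0.003, 0, 0]
    - [-1, 0, -0.003, 0, 0]
    - [-1, 0, -0.003, 0, 0]
    - [-1, 0, -0.003, 0, 0]
    - [-1, 0, -0.002, -0.0003, 0]
    - [-1, 0, -0.003, -0.0004, 0]
    - [-1, 0, -0.004, -0.0006, 0]
    - [-1, 0, -0.004, -0.0006, 0]
    - [-1, 0, -0.004, -0.0006, 0]
    - [-1, 0, -0.004, -0.0006, 0]
    - [-1, 0, -0.004, -0.0006, 0]
    - [-1, 0, -0.004, -0.0006, 0]
    - [-1, 0, -0.004, -0.0006, 0]
    - [-1, 0, -0.004, -0.0006, 0]
    - [-1, 0, -0.004, -0.0006, 0]
    - [-1, 0, -0.004, -0.0006, 0]

```text
clock: 16.6
eef_pos: [529.8, -323.3, 62.3]
eef_rot: [-3.141, 0.0, 0.103]
wrist_force: [0.4, -2.9, 2.5]
finger_gap: 0.6
finger_force: 1.6
```

Call:
arm_command:
  plan:
    - [-1, 0, -0.004, -0.00054, 0]
    - [-1, 0, -0.004, -0.00054, 0]
    - [-1, 0, -0.004, -0.00054, 0]
    - [-1, 0, -0.004, -0.00054, 0]
    - [-1, 0, -0.004, -0.00054, 0]
    - [-1, 0, -0.004, -0.00054, 0]
    - [-1, 0, -0.004, -0.00054, 0]
    - [-1, 0, -0.004, -0.00054, 0]
    - [-1, 0, -0.004, -0.00054, 0]
    - [-1, 0, -0.004, -0.00054, 0]
    - [-1, 0, -0.004, -0.00054, 0]
    - [-1, 0, -0.004, -0.00054, 0]
    - [-1, 0, -0.004, -0.00054, 0]
    - [-1, 0, -0.004, -0.00054, 0]
    - [-1, 0, -0.004, -0.00054, 0]
    - [-1, 0, -0.004, -0.00054, 0]
    - [-1, 0, -0.004, -0.00054, 0]
    - [-1, 0, -0.004, -0.00054, 0]
    - [-1, 0, -0.004, -0.00054, 0]
    - [-1, 0, -0.004, -0.00054, 0]

```text
clock: 19.1
eef_pos: [521.6, -243.7, 73.2]
eef_rot: [-3.142, 0.0, 0.103]
wrist_force: [0.8, -2.5, 3.9]
finger_gap: 0.4
finger_force: 1.9
```

Call:
arm_command:
  plan:
    - [-1, 0, -0.003, -0.0004, 0]
    - [-1, 0, -0.003, -0.0004, 0]
    - [-1, 0, -0.003, -0.0004, 0]
    - [-1, 0, -0.002, -0.0003, 0]
    - [-1, 0, -0.002, -0.0003, 0]
    - [-1, 0, -0.002, -0.0003, 0]
    - [-1, 0, -0.002, -0.0003, 0]
    - [-1, 0, -0.001, -0.0001, 0]
    - [-1, 0, -0.001, -0.0001, 0]
    - [-1, 0, -0.001, -0.0001, 0]
    - [-1, 0, 0, 0, 0]

```text
clock: 20.48
eef_pos: [519.6, -224.1, 75.9]
eef_rot: [3.142, -0.0, 0.103]
wrist_force: [0.7, -3.3, 3.1]
finger_gap: 0.3
finger_force: 1.6
```

Call:
arm_command:
  plan:
    - [-1, 0, -0.001, -0.0001, 0]
    - [-1, 0, -0.001, -0.0001, 0]
    - [-1, 0, 0, 0, 0]

```text
clock: 20.85
eef_pos: [519.4, -222.1, 76.1]
eef_rot: [3.142, -0.0, 0.103]
wrist_force: [0.5, -3.2, 3.2]
finger_gap: 0.6
finger_force: 1.7
```

Call:
arm_command:
  plan:
    - [-1, 0, -0.001, -0.0001, 0]
    - [-1, 0, 0, 0, 0]

```text
clock: 21.1
eef_pos: [519.4, -221.8, 76.2]
eef_rot: [3.14, -0.001, 0.103]
wrist_force: [1.2, -6.3, 2.0]
finger_gap: 0.4
finger_force: 3.9
```

At the pad. Backing off gently, then lifting and clearing away.

Call:
arm_command:
  plan:
    - [-1, 0, 0.001, 0.0001, 0]
    - [-1, 0, 0.001, 0.0001, 0]
    - [-1, 0, 0.001, 0.0001, 0]
    - [-1, 0, 0.001, 0.0001, 0]
    - [-1, 0, 0.001, 0.0001, 0]
    - [-1, 0, 0.001, 0.0001, 0]
    - [-1, 0, 0.002, 0, 0]
    - [-1, 0, 0.002, 0, 0]
    - [-1, 0, 0.003, 0, 0]
    - [-1, 0, 0.005, 0, 0]
    - [-1, 0, 0.005, 0, 0]
    - [-1, 0, 0.005, 0, 0]
    - [-1, 0, 0, 0, 0]

```text
clock: 22.72
eef_pos: [522.2, -249.4, 75.5]
eef_rot: [3.142, -0.0, 0.102]
wrist_force: [1.2, 0.7, -0.2]
finger_gap: 0.2
finger_force: 0.0
```

Call:
arm_command:
  plan:
    - [-1, 0, 0, -0.015, 0]
    - [-1, 0, 0, -0.025, 0]
    - [-1, 0, 0, -0.03, 0]
    - [-1, 0, 0, -0.03, 0]
    - [-1, 0, 0, -0.015, 0]
    - [-1, -0.01, 0.015, 0, 0]
    - [-1, -0.02, 0.03, 0, 0]
    - [-1, -0.03, 0.03, 0, 0]
    - [-1, -0.03, 0.03, 0, 0]
    - [-1, -0.03, 0.03, 0, 0]
    - [-1, -0.03, 0.03, 0, 0]
    - [-1, -0.03, 0.02, 0, 0]
    - [-1, -0.03, 0.02, 0, 0]
    - [-1, -0.03, 0.02, 0, 0]
    - [-1, -0.02, 0.01, 0, 0]
    - [-1, -0.01, 0, 0, 0]
    - [-1, 0, 0, 0, 0]
    - [-1, 0, 0, 0, 0]

```text
clock: 24.98
eef_pos: [278.2, -510.0, 190.4]
eef_rot: [-3.141, 0.0, 0.103]
wrist_force: [0.5, 0.3, 0.0]
finger_gap: 0.7
finger_force: 0.0
```

```bash
python3 look.py l6
```

```text
25.075 [ 278.30669973 -510.09765816  190.51169478] [ 0.1530499  -0.19497448 -0.2537639 ]
```

View pics/l6.png

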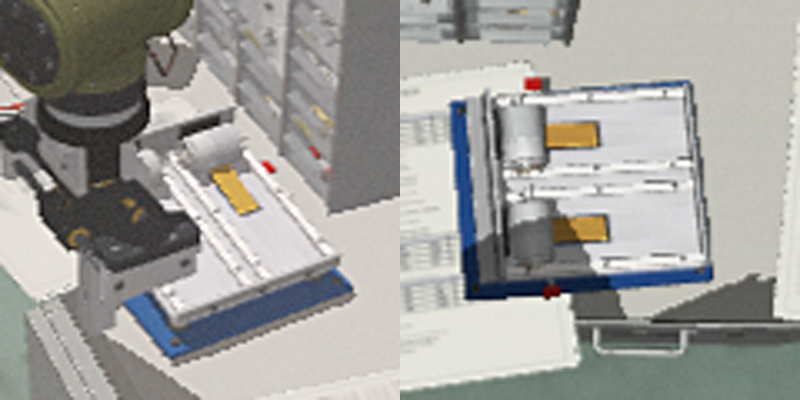

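Both motors sit level at the stops, at top-crop (520,135) and (530,230), with the brass tongues behind them. The robot touches nothing.

```bash
python3 -c "
from h import *
print(ticket.sign_off())"
```

```text
the job is handed in; nothing more can be done
None
```

Both motors are up against their stops with the catches behind them, nothing else on the bench was touched, and the job was handed in at about 25 s on the robot's clock; no verdict came back.

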